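# Try the soap pump, then open the child-safe refill bottle

## Robot

A 7-joint arm with a two-finger parallel gripper is mounted at the origin on a cart in front of the work surface, level with it; the furniture and walls round the work are solid. World frame = base frame: x ahead of the robot, y to its left, z up, the work surface at z = 0. Lengths are in m, angles in rad, forces in N, time in s.
With the tool pointing down it reaches from about 0.35 to 0.9 m from the base axis. Payload 8.1 kg.
Tool frame: the origin (TCP) lies between the finger pads; the fingertips stand 11 mm ahead of it and the grasp point (between the pads) lies 8 mm behind it; z points along the fingers, y is the line along which they close (so a half turn about z gives the same grasp; the last joint's range is limited). The gripper opens to 92 mm and grips with 3 to 60 N. Pads are 19 mm wide; open, the fingers measure 130 mm over their backs; the gripper's body (75 mm by 190 mm) begins 47 mm behind the grasp point.
Start: joints at [-1.285, 0.434, 0.025, 1.573, -0.012, 1.134, -0.075], TCP at [0.237, 0.578, 0.238] pointing down, gripper open.
Joint ranges: [-2.62, 2.62], [-0.44, 2.09], [-1.27, 1.32], [0.08, 2.57], [-1.32, 4.46], [0.12, 2], [-2.74, 2.74]. Speed limits (rad/s): [2.22, 2.22, 3.01, 3.01, 3.14, 3.14, 3.14].

## Interface

Orientations are given as a unit quaternion [x, y, z, w].
In Python, from station import bot gives the robot as it stands. Calls block until the motion is done:
- bot.move_pose(position, orientation): joint-space move of the TCP to a pose.
- bot.servo_line(position, orientation=None, v=0.15, until_force=None): straight line of the TCP; orientation=None keeps the orientation; v is the mean speed in m/s. With until_force (N) it stops when the force on the tool has changed by that much, and returns True; else False.
- bot.goto_joints(angles): joint-space move.
- bot.gripper_open() and bot.close_gripper(): open the fingers fully, or close them until they stop; the grip force is fixed at half the most.
- bot.pause(seconds).
- bot.solve_ik(position, orientation): joint angles nearest the present ones, or None.
- bot.get_state(): the state.
- bot.capture(name): name is "side" or "top" or "wrist"; returns (picture, depth): 400x640x3 uint8, red, green, blue; 400x640 float32, m along the optical axis (not along the pixel's ray), 0 where there is no reading.
- bot.calibration(name): a dict with "intrinsics" (3x3 intrinsics, pixels), "position" and "attitude" of the camera in the world. Camera axes: x right, y down, z forward; pixel columns grow to the right and rows downward; lengths in m; the calibration is good to about 2 mm. A picture is of the moment at which its call begins: read the wrist's pose just before it. calibration takes no time and is no camera call; for the wrist camera it gives the pose at the moment of the call.
A pose or a line that the arm cannot do raises bot.IKError and nothing moves.
- bot.job_done(): hands the job in; it is judged then, once.
The state is a dict: "t": time; "qpos": joint angles; "qd": joint speeds; "tau": joint torques, N m; "ee_pos": TCP position; "ee_rot": TCP orientation; "contact_force": force on the tool from outside, world axes, zero at the start; "wrist_torque": the same for the moment, N m; "opening": finger opening in m; "grip_force": force on a finger pad.
Only numpy, scipy, OpenCV 4.12 (cv2) and the standard library are available. Lean on these libraries where they do the work, as an engineer would, in place of code of your own. Each camera call takes 0.05 s, during which the arm holds its last target. There are 200 camera calls.

## Task

The soap dispenser is to be topped up: first press its pump head all the way down to its stop and let it come right back up, to see that it is empty. Then open the refill bottle in the holder: push its safety cap down against the spring, twist it anticlockwise (seen from above) while it is down until it comes free, and lift it upright straight up, clear of the neck, at least 4 cm higher than it sat. Finish while still holding the cap there above the bottle, do not put it down or let go; keep the dispenser standing in its place and leave the other things where they are.

Things in the scene. Friction and masses are not known exactly. Their poses are not given: they have to be found in the camera images.
- dispenser: round white ceramic soap dispenser, loose, 0.7 kg, 72 mm wide, 164 mm tall to the top of its steel pump head; origin: centre of its underside, z up; the pump's spout points along its -x
- pump_top (a point): centre of the top of the pump head, a flat steel disc 34 mm wide (moves with the pump), 164 mm above the worktop when up
- pump (a joint): stroke of the pump, m: 0 up, 0.012 fully down at its stop; the spring pushes back with 3 N at the start and 8 N at the stop
- refill: square white refill bottle, 74 mm wide, clamped in a square steel holder (86 mm wide, 40 mm tall) that is fixed to the worktop, so it cannot move or turn; origin: centre of the holder's underside, z up; the two gaps of the bayonet flange on its neck lie along its x axis. A wall cabinet hangs over the worktop beyond x = 0.58, from 0.44 m up
- neck (a point): centre of the top of the bottle's neck (inside the closed cap), 160 mm above the bottle's origin; neck 30 mm wide, with a 40 mm wide bayonet flange; a spring seal stands 8 mm out of its mouth when open; the bottle's shoulder ends 124 mm above the origin, so under the closed cap 16 mm of bare neck leave room for fingertips
- cap: round grey ribbed safety cap on the neck, loose, 40 g, 50 mm outer diameter, 32 mm tall; origin: centre of its lower rim, z up. Closed, its rim is 140 mm above the bottle's origin and its x axis (through its two inner lugs) lies about 60 degrees (1.05 rad) clockwise of the bottle's x axis, locked
- cap_top (a point): centre of the cap's flat top (raised arrows). Spring below it: 4 N closed, 9 N pressed. It must go down at least 5 mm (hard stop at 8 mm) and, held down, turn anticlockwise 1.05 rad until its x axis lies along the bottle's (within 0.2 rad; a stop blocks it about 0.2 rad further); then it lifts straight off. Grip with 20 N or more
- mug: blue mug, 84 mm wide, 91 mm tall, bystander; origin at its underside
- salt_shaker: salt shaker, 44 mm wide, 90 mm tall, bystander; origin at its underside
- food_tin: round food tin, 76 mm wide, 58 mm tall, bystander; origin at its underside
There are look-alikes about, which are no part of the job. Leave any red look-alike of the dispenser alone.

How it is judged:
On the way, in this order (a step that is already met when the one before it is completed fails the run):
1. the pump head is pressed down to its stop (at least 10.5 of 12 mm) while the cap is still on the neck and closed (value of joint pump above 0.0105 m and angle between the x axis of cap and the x axis of refill, either way round above 0.7 rad and z of cap in the frame of refill below 0.145 m), for 0.1 s.
2. the pump head is let go and back up (within 1.5 mm) (value of joint pump below 0.0015 m and contact force between the fingers and dispenser below 0.1 N), for 0.1 s.
3. the cap is pressed down at least 4 mm (z of cap in the frame of refill below 0.136 m), for 0.1 s.
4. the cap is twisted to the open position, still on the neck (angle between the x axis of cap and the x axis of refill, either way round below 0.3 rad and z of cap in the frame of refill below 0.155 m), for 0.05 s.
At the end, for the whole second after the job is handed in: the fingers hold the cap still and upright (within 20 degrees), its rim more than 38 mm higher than when closed and not touching the bottle, its axis within 35 mm of the bottle's axis; the pump is up again (within 1.5 mm) and the dispenser stands upright within 40 mm of where it was (z of cap in the frame of refill above 0.178 m and horizontal distance between cap and refill below 0.035 m and angle between cap's own z axis and vertical below 0.35 rad and contact force between the fingers and cap above 1 N and contact force between cap and refill below 0.05 N and linear speed of cap below 0.05 m/s and value of joint pump below 0.0015 m and angle between dispenser's own z axis and vertical below 0.1 rad and distance of dispenser from where it was at the start of the episode below 0.04 m); the arm keeps its last pose, push and grip.
It fails at once if the dispenser is tipped over (angle between dispenser's own z axis and vertical above 0.4 rad).
It fails at once if a bystander (mug, salt shaker, food tin) is moved by more than 30 mm (distance of any of mug, salt_shaker, food_tin from where it was at the start of the episode above 0.03 m).
It also fails if it takes over 61 s, if anything falls off the work surface, if the arm or the gripper's body presses on something with over 40 N, if the wrist force passes 120 N, or if a joint passes its speed limit or range.

## Working session

There is one attempt and no reset: what is moved stays moved. The work goes in short steps, each a Python script; the robot and the scene stay as the last script left them, time stands still between calls to the robot, and variables do not carry over. Pictures are saved under pics/ and viewed, at most 10 in all, crops included, and the job is handed in when it is done.

```bash
ls; mkdir -p pics
python3 - <<'E'
from station import bot
import cv2,numpy as np
for n in("top","side"):
    p,d=bot.capture(n);cv2.imwrite(f"pics/{n}.png",p[:,:,::-1]);np.savez(f"{n}.npz",p=p,d=d)
    print(n,bot.calibration(n))
s=bot.get_state();print(s["t"],s["ee_pos"],s["ee_rot"],s["opening"])
E
```

```text
pics
top {'intrinsics': array([[393.82109426,   0.        , 322.77814072],
       [  0.        , 393.82109426, 206.26149824],
       [  0.        ,   0.        ,   1.        ]]), 'position': array([0.30384874, 0.00664382, 1.22731074]), 'attitude': array([-0.70066828,  0.7080699 , -0.06024321,  0.06381019])}
side {'intrinsics': array([[472.01927776,   0.        , 316.6068942 ],
       [  0.        , 472.01927776, 198.78144633],
       [  0.        ,   0.        ,   1.        ]]), 'position': array([0.15148245, 1.19638176, 1.09472054]), 'attitude': array([-0.12236586,  0.88676297, -0.44162927,  0.06034583])}
0.1 [0.23680918 0.57795065 0.23703487] [ 1.93214933e-01  9.81156216e-01 -6.80949228e-04 -7.68408231e-05] 0.09181925573905164
```

View pics/top.png

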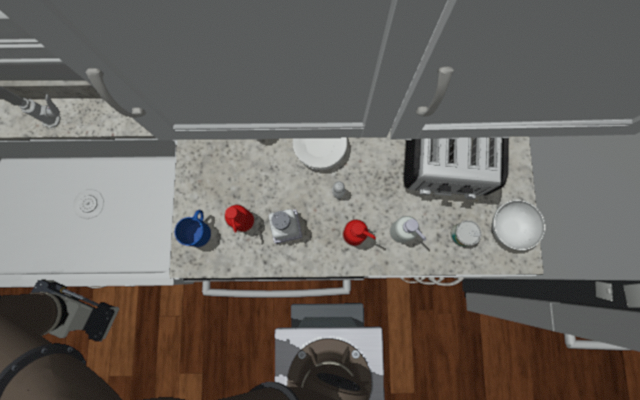

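View pics/side.png

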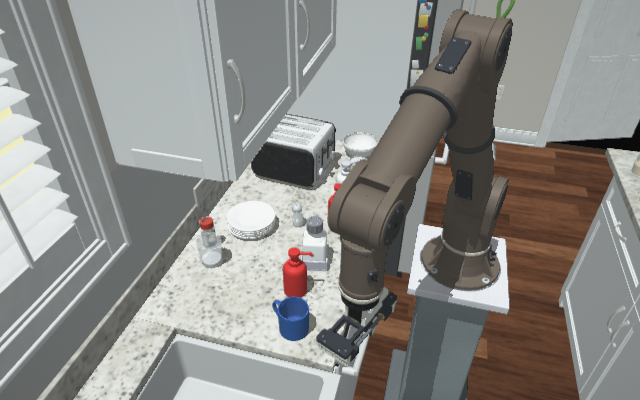

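The top view shows the refill's cap at about (281,220), the white dispenser at (407,228) with its spout to the lower right, and red look-alikes at (238,217) and (355,232). The mug is at (192,231), the tin at (466,234) and the shaker at (339,190). In the side view the arm hides the dispenser.

```bash
cat > h.py <<'E'
from station import bot
import cv2,numpy as np
from scipy.spatial.transform import Rotation as R
def rays(c,uv):
    uv=np.atleast_2d(uv).astype(float);K=c["intrinsics"]
    d=np.c_[(uv[:,0]-K[0,2])/K[0,0],(uv[:,1]-K[1,2])/K[1,1],np.ones(len(uv))]
    return R.from_quat(c["attitude"]).apply(d)
def on_plane(c,uv,z):
    r=rays(c,uv);return c["position"]+r*((z-c["position"][2])/r[:,2])[:,None]
def cloud(c,d):
    v,u=np.mgrid[:400,:640];r=rays(c,np.c_[u.ravel(),v.ravel()])
    return (c["position"]+r*d.reshape(-1,1)).reshape(400,640,3)
def tri(c1,p1,c2,p2):
    r1,r2=rays(c1,p1)[0],rays(c2,p2)[0]
    s=np.linalg.lstsq(np.c_[r1,-r2],c2["position"]-c1["position"],rcond=None)[0]
    a,b=c1["position"]+s[0]*r1,c2["position"]+s[1]*r2
    return (a+b)/2,np.linalg.norm(a-b)
def down(yaw): # tool z down; tool y axis horizontal at angle yaw
    y=np.array([np.cos(yaw),np.sin(yaw),0]);z=np.array([0,0,-1.])
    return R.from_matrix(np.c_[np.cross(y,z),y,z]).as_quat()
E
python3 - <<'E'
from h import *
np.set_printoptions(precision=4,suppress=True)
f=np.load("top.npz");P=cloud(bot.calibration("top"),f["d"])
for n,(u,v) in dict(cap=(281,218),pump=(411,227),disp=(402,228),red1=(238,217),red2=(355,232),mug=(192,231),salt=(339,190),tin=(466,234),refillbody=(283,236)).items(): print(n,P[v,u])
w=bot.calibration("wrist");s=bot.get_state()
Rt=R.from_quat(s["ee_rot"]);print("cam in tool",Rt.inv().apply(w["position"]-s["ee_pos"]),(Rt.inv()*R.from_quat(w["attitude"])).as_matrix(),w["intrinsics"])
print("tool y",Rt.as_matrix()[:,1])
for x in [(0.4,.1),(0.4,-.25)]:
  for yaw in np.arange(-180,180,30):
    q=bot.solve_ik([*x,.3],down(np.radians(yaw)));print(x,yaw,None if q is None else np.round(q,2))
o=cv2.resize(f["p"][180:270,240:460],None,fx=3.6,fy=3.6,interpolation=cv2.INTER_CUBIC);cv2.imwrite("pics/topcrop.png",o[:,:,::-1])
E
```

```text
cap [0.4602 0.1246 0.1716]
pump [ 0.4329 -0.2278  0.1637]
disp [ 0.4361 -0.2126  0.1161]
red1 [0.4707 0.2508 0.1289]
red2 [ 0.4212 -0.0758  0.1603]
mug [0.4468 0.4209 0.0053]
salt [ 0.555  -0.0372  0.0855]
tin [ 0.4234 -0.4148  0.0537]
refillbody [0.4184 0.1262 0.1017]
cam in tool [ 0.0649 -0.0008 -0.1457] [[-0.0002 -0.9692 -0.2461]
 [ 1.      0.0001 -0.0011]
 [ 0.0011 -0.2461  0.9692]] [[341.8993   0.     318.416 ]
 [  0.     341.8993 199.8399]
 [  0.       0.       1.    ]]
tool y [ 0.3791  0.9253 -0.0014]
(0.4, 0.1) -180 [ 0.63  0.15 -1.09  1.89  0.15  1.18  2.63]
(0.4, 0.1) -150 None
(0.4, 0.1) -120 [-0.93 -0.01  0.56  1.98  0.    1.16 -2.46]
(0.4, 0.1) -90 [-1.03 -0.01  0.67  1.99  0.01  1.16 -1.94]
(0.4, 0.1) -60 [-1.01 -0.01  0.65  1.99  0.01  1.16 -1.41]
(0.4, 0.1) -30 [-0.94 -0.01  0.57  1.98  0.    1.16 -0.89]
(0.4, 0.1) 0 [-0.9  -0.    0.53  1.98  0.    1.16 -0.36]
(0.4, 0.1) 30 [-0.83  0.    0.47  1.98 -0.    1.16  0.16]
(0.4, 0.1) 60 [-0.77  0.01  0.4   1.98 -0.    1.16  0.68]
(0.4, 0.1) 90 [-0.7   0.01  0.34  1.97 -0.    1.16  1.21]
(0.4, 0.1) 120 [-0.61  0.02  0.24  1.97 -0.    1.16  1.73]
(0.4, 0.1) 150 [-0.54  0.02  0.17  1.96 -0.    1.16  2.25]
(0.4, -0.25) -180 [-0.53  0.19  1.18  1.89 -0.19  1.18 -2.43]
(0.4, -0.25) -150 [-0.53  0.19  1.18  1.89 -0.19  1.18 -1.9 ]
(0.4, -0.25) -120 [-0.53  0.19  1.18  1.89 -0.19  1.18 -1.38]
(0.4, -0.25) -90 [-0.38  0.15  0.96  1.89 -0.13  1.17 -0.94]
(0.4, -0.25) -60 [-0.38  0.15  0.96  1.89 -0.13  1.17 -0.42]
(0.4, -0.25) -30 [-0.38  0.15  0.96  1.89 -0.13  1.17  0.11]
(0.4, -0.25) 0 [-0.38  0.15  0.96  1.89 -0.13  1.17  0.63]
(0.4, -0.25) 30 [-0.43  0.16  1.04  1.89 -0.15  1.17  1.18]
(0.4, -0.25) 60 [-0.6   0.24  1.3   1.89 -0.25  1.19  1.83]
(0.4, -0.25) 90 [ 0.74  0.16 -0.34  1.81  0.06  1.18  1.95]
(0.4, -0.25) 120 [ 1.05  0.21 -0.71  1.79  0.14  1.2   2.39]
(0.4, -0.25) 150 None
```

View pics/topcrop.png

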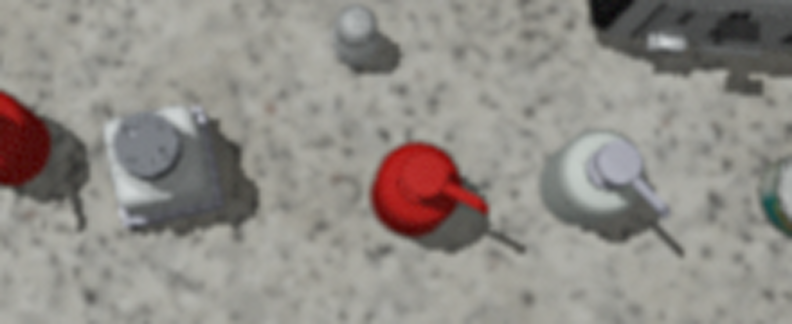

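Run:
```python
from h import *
import pickle
np.set_printoptions(precision=3,suppress=True)
V={}
def shot(n):
    c=bot.calibration("wrist");p,d=bot.capture("wrist");V[n]=(c,p,d)
s=bot.get_state();e=s["ee_pos"];bot.servo_line([e[0],e[1],.30])
for n,xy in [("r1",(.45,.16)),("r2",(.45,.08)),("d1",(.43,-.18)),("d2",(.43,-.26))]:
    y=np.radians(-40)
    bot.move_pose([*xy,.29],down(y));bot.pause(.2);shot(n)
    print(n,bot.get_state()["t"],bot.get_state()["qpos"],cloud(V[n][0],V[n][2])[200,318])
pickle.dump(V,open("V.pkl","wb"))
cv2.imwrite("pics/w1.png",np.vstack([np.hstack([V[n][1] for n in r]) for r in (("r1","r2"),("d1","d2"))])[::2,::2,::-1])
```

```text
r1 2.6333 [-0.93   0.145  0.551  1.872 -0.083  1.147 -1.046] [0.44  0.147 0.113]
r2 3.3 [-0.834  0.103  0.604  1.917 -0.064  1.141 -0.902] [ 0.421  0.045 -0.003]
d1 4.5667 [-0.488  0.139  0.888  1.911 -0.119  1.145 -0.251] [ 0.401 -0.215 -0.001]
d2 5.2333 [-0.311  0.239  0.934  1.837 -0.21   1.169 -0.003] [ 0.401 -0.295 -0.002]
```

View pics/w1.png

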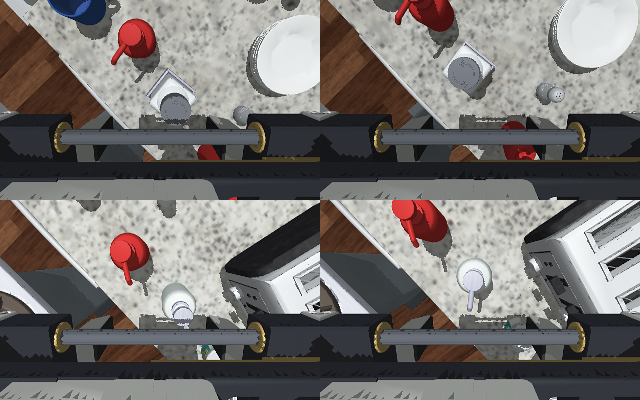

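The wrist pictures show the cap at about (350,214) in r1 and (288,144) in r2. The pump head is at about (306,150) in d2, and the gripper bar partly hides it in d1. I'll take one more view of the dispenser, then triangulate.

Run:
```python
from h import *
import pickle
np.set_printoptions(precision=4,suppress=True)
V=pickle.load(open("V.pkl","rb"))
bot.move_pose([.385,-.225,.29],down(np.radians(-40)));bot.pause(.2)
c=bot.calibration("wrist");p,d=bot.capture("wrist");V["d3"]=(c,p,d);pickle.dump(V,open("V.pkl","wb"))
C={}
for n,g,zl in [("r1",(.46,.125),.162),("r2",(.46,.125),.162),("d2",(.433,-.228),.155),("d3",(.433,-.228),.155)]:
    c,p,d=V[n];P=cloud(c,d)
    m=((np.hypot(P[...,0]-g[0],P[...,1]-g[1])<.06)&(P[...,2]>zl)&(P[...,2]<.2)&(d>0)).astype(np.uint8)
    k,l,st,ce=cv2.connectedComponentsWithStats(m);i=1+np.argmax(st[1:,4]);m=(l==i).astype(np.uint8)
    if n[0]=="d": # drop the spout
        m=cv2.morphologyEx(m,cv2.MORPH_OPEN,cv2.getStructuringElement(cv2.MORPH_ELLIPSE,(21,21)))
    ct=max(cv2.findContours(m,0,2)[0],key=cv2.contourArea)
    q=P[m>0];top=np.median(q[:,2])
    el=cv2.fitEllipse(ct);C[n]=el[0];print(n,el,"area",m.sum(),"ztop",top,"cloud mid",(q[:,:2].min(0)+q[:,:2].max(0))/2,np.ptp(q,0), "onplane",on_plane(c,el[0],top))
    b=p.copy();cv2.ellipse(b,el,(0,255,0),1);x,y=map(int,el[0]);V[n+"c"]=cv2.resize(b[max(y-60,0):y+60,x-80:x+80],(400,300))
print("cap",tri(V["r1"][0],C["r1"],V["r2"][0],C["r2"]));print("pump",tri(V["d2"][0],C["d2"],V["d3"][0],C["d3"]))
cv2.imwrite("pics/fit.png",np.vstack([np.hstack([V["r1c"],V["r2c"]]),np.hstack([V["d2c"],V["d3c"]])])[:,:,::-1])
print(bot.get_state()["t"])
```

```text
r1 ((350.4953918457031, 219.87576293945312), (59.83191680908203, 60.972904205322266), 82.61327362060547) area 2939 ztop 0.170710384481415 cloud mid [0.4581 0.1275] [0.0504 0.05   0.0113] onplane [[0.4586 0.1287 0.1707]]
r2 ((286.75885009765625, 145.39370727539062), (63.729766845703125, 64.87996673583984), 150.35592651367188) area 3321 ztop 0.1706596215262382 cloud mid [0.4581 0.1269] [0.0503 0.0504 0.0117] onplane [[0.4585 0.1274 0.1707]]
d2 ((307.5721740722656, 157.5504150390625), (32.37747573852539, 40.5854606628418), 124.9849853515625) area 1061 ztop 0.1626117804302316 cloud mid [ 0.444  -0.2308] [0.027  0.0321 0.01  ] onplane [[ 0.4443 -0.2302  0.1626]]
d3 ((370.6298828125, 163.95359802246094), (25.219619750976562, 31.611446380615234), 124.72929382324219) area 655 ztop 0.16263495910523407 cloud mid [ 0.4347 -0.2342] [0.0208 0.025  0.0063] onplane [[ 0.4353 -0.2336  0.1626]]
cap (array([0.458 , 0.1273, 0.1663]), np.float64(0.00010025144550169073))
pump (array([ 0.4389, -0.2349,  0.1415]), np.float64(0.00877247928594982))
5.825
```

View pics/fit.png

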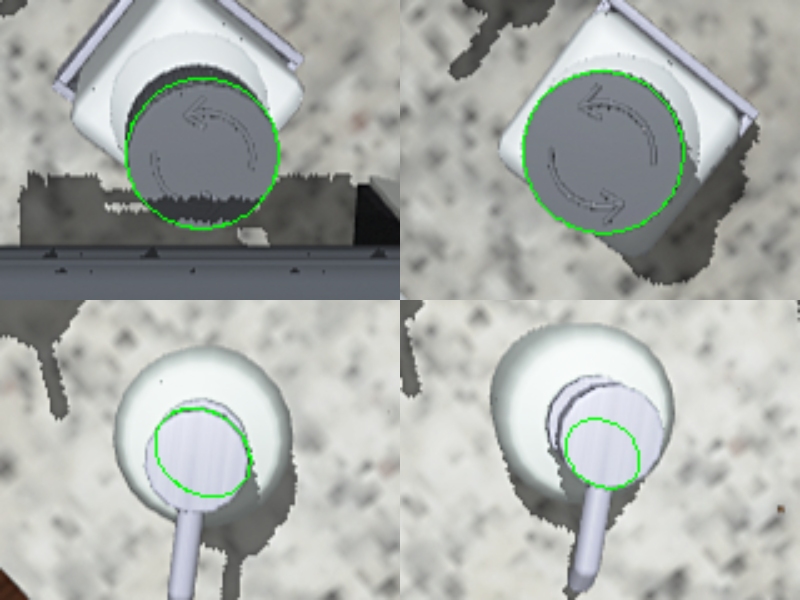

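The cap fits are good in both views. The depth gate clipped the pump ellipse, so I'll refit the pump disc by its lavender-steel colour. By eye its centre is at about (306,161) in d2 and (375,158) in d3.

Run:
```python
from h import *
import pickle
np.set_printoptions(precision=4,suppress=True)
V=pickle.load(open("V.pkl","rb"));C={};o=[]
for n,(x,y) in dict(d2=(306,161),d3=(375,158)).items():
    c,p,d=V[n];q=p.astype(int);hd=cv2.cvtColor(p,cv2.COLOR_RGB2HSV)
    print(n,p[y,x],p[y-25,x-20 if n=="d2" else x-25])
    m=((q[...,2]-q[...,1]>10)&(q[...,2]>150)).astype(np.uint8)
    w=np.zeros_like(m);w[y-35:y+35,x-35:x+35]=1;m*=w
    m=cv2.morphologyEx(m,cv2.MORPH_OPEN,cv2.getStructuringElement(cv2.MORPH_ELLIPSE,(25,25)))
    ct=max(cv2.findContours(m,0,2)[0],key=cv2.contourArea);el=cv2.fitEllipse(ct);C[n]=el[0]
    print(el,on_plane(c,el[0],.1635))
    b=p.copy();cv2.ellipse(b,el,(0,255,0),1);o.append(cv2.resize(b[y-50:y+50,x-65:x+65],(390,300)))
print("pump",tri(V["d2"][0],C["d2"],V["d3"][0],C["d3"]))
cv2.imwrite("pics/fit2.png",np.hstack(o)[:,:,::-1])
```

```text
d2 [215 218 230] [240 246 245]
((308.73040771484375, 164.39236450195312), (28.883787155151367, 38.20263671875), 42.55414581298828) [[ 0.4416 -0.2349  0.1635]]
d3 [219 220 233] [245 250 249]
((377.4112243652344, 157.9954833984375), (31.655162811279297, 37.739654541015625), 32.030582427978516) [[ 0.4423 -0.2331  0.1635]]
pump (array([ 0.4419, -0.2344,  0.1614]), np.float64(0.0019048059563711052))
```

View pics/fit2.png

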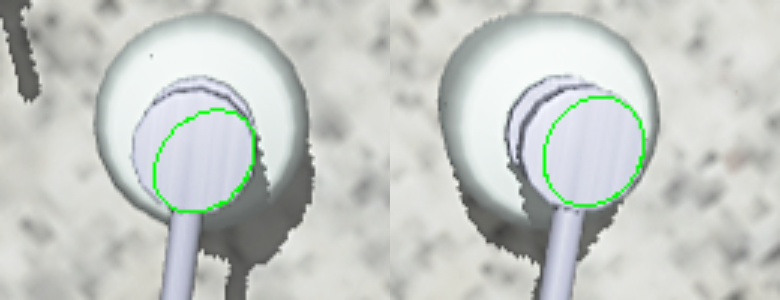

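The green fits still miss the disc's left edge. I'll use the disc extents read from this crop, which put the centres at about (305.7,161.3) in d2 and (374.5,157) in d3, then press the pump.

Run:
```python
from h import *
import pickle
np.set_printoptions(precision=4,suppress=True)
V=pickle.load(open("V.pkl","rb"))
a,b=(305.7,161.3),(374.5,157)
t,e=tri(V["d2"][0],a,V["d3"][0],b);pp=(on_plane(V["d2"][0],a,.163)+on_plane(V["d3"][0],b,.163))[0]/2
print("tri",t,e,"plane",pp)
q=down(np.radians(-40));x,y=pp[:2]
bot.close_gripper()
bot.move_pose([x,y,.20],q);bot.pause(.2)
print("start",bot.get_state()["ee_pos"],bot.get_state()["contact_force"],bot.get_state()["opening"],bot.get_state()["t"])
r=bot.servo_line([x,y,.150],v=.05,until_force=18)
s=bot.get_state();print(r,s["ee_pos"],s["contact_force"])
bot.pause(.3);s=bot.get_state();print(s["ee_pos"],s["contact_force"],s["t"])
bot.servo_line([x,y,.25],v=.08);bot.pause(.3)
s=bot.get_state();print(s["ee_pos"],s["contact_force"],s["t"])
```

```text
tri [ 0.4411 -0.2316  0.1608] 0.00022530785721782066 plane [ 0.4412 -0.2313  0.163 ]
start [ 0.4412 -0.2316  0.2017] [ 0.1744 -0.9285 -0.8395] 0.0006553555666043685 7.975
True [ 0.4422 -0.2321  0.1634] [-3.2958  3.0234 14.0852]
[ 0.4416 -0.2315  0.1633] [-3.037   3.0201 17.6287] 9.0083
[ 0.441  -0.2313  0.2498] [ 0.43   -0.1945  0.3177] 10.55
```

Pump pressed to its stop (17.6 N, tip at 0.152 m) and released. Now the cap.

Run:
```python
from h import *
np.set_printoptions(precision=4,suppress=True)
def pr(n):
    s=bot.get_state();print(n,round(s["t"],2),s["ee_pos"],"F",s["contact_force"],"T",s["wrist_torque"],"op",s["opening"],"g",s["grip_force"],"q7",s["qpos"][6])
x,y=.4583,.1273;q=down(np.radians(-60))
bot.gripper_open()
bot.move_pose([x,y,.26],q);bot.pause(.2);pr("above")
bot.servo_line([x,y,.152],v=.08,until_force=10);pr("down")
bot.close_gripper();bot.pause(.3);pr("grip")
p=bot.get_state()["ee_pos"]
r=bot.servo_line([x,y,.152-.0075],v=.02,until_force=14);print(r);bot.pause(.3);pr("press")
c=bot.calibration("wrist");im,d=bot.capture("wrist");cv2.imwrite("pics/grip.png",im[:,:,::-1])
```

```text
above 13.56 [0.4586 0.1262 0.2601] F [-0.6351 -0.2138  0.367 ] T [-0.1147  0.1904 -0.0087] op 0.09191833582806004 g 0.0 q7 -1.12678849541118
down 15.06 [0.4586 0.1274 0.1524] F [ 0.2713 -0.6636 -0.1742] T [-0.0444  0.1803 -0.051 ] op 0.0917485978095018 g 0.0 q7 -0.9494382466609099
grip 16.1 [0.4582 0.1274 0.152 ] F [-0.8084  1.1413  0.1339] T [0.0817 0.255  0.0333] op 0.0494827343702117 g 29.99998065875843 q7 -0.9493180364652004
False
press 16.93 [0.4584 0.1273 0.1447] F [-1.3048  0.3593  6.5951] T [-0.0343  0.697  -0.0123] op 0.04973564297037867 g 30.001769189257175 q7 -0.9362890897058264
```

View pics/grip.png

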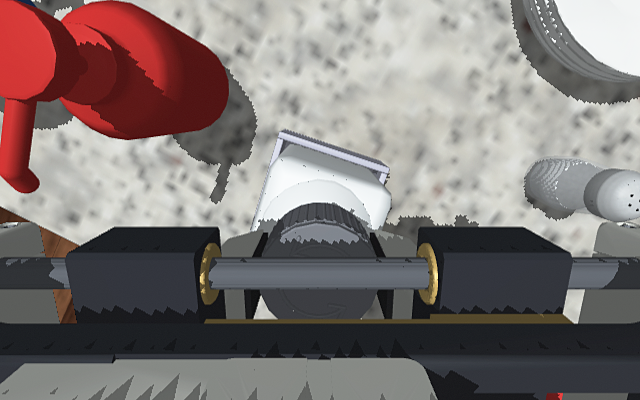

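The fingers hold the cap squarely, at about (320,260). At 6.6 N it isn't certain the cap is fully down, so I'll press until the stop is felt and then twist.

Run:
```python
from h import *
np.set_printoptions(precision=4,suppress=True)
def pr(n):
    s=bot.get_state();print(n,round(s["t"],2),s["ee_pos"],"F",s["contact_force"],"T",s["wrist_torque"],"op",s["opening"],"q7",s["qpos"][6]);return s
x,y=.4583,.1273
print(bot.servo_line([x,y,.152-.0115],v=.015,until_force=8));bot.pause(.3);s=pr("press")
z=s["ee_pos"][2]-.0005
for a in (-45,-30,-15,0,5):
    bot.servo_line([x,y,z],down(np.radians(a)),v=.05);s=pr(a)
    if abs(s["wrist_torque"][2])>1.2: print("torque stop");break
bot.pause(.2);pr("end")
```

```text
True
press 17.48 [0.4584 0.1274 0.1439] F [-1.1372  0.2784  9.4049] T [-0.0466  0.5873  0.0262] op 0.04973209760839193 q7 -0.9342451325080529
-45 17.89 [0.459  0.1277 0.1438] F [-1.1937  1.9563  9.5999] T [0.2564 0.5502 0.0738] op 0.04975801480493488 q7 -0.7266760051235378
-30 18.3 [0.4589 0.1279 0.1438] F [-2.811   2.0804  9.0109] T [0.373  0.5432 0.0412] op 0.049247069081494795 q7 -0.5147119648557068
-15 18.71 [0.4588 0.1278 0.1438] F [-2.0911  1.0945  8.9057] T [0.2158 0.5707 0.0184] op 0.04950658901025984 q7 -0.2984867663219694
0 19.12 [0.4588 0.1278 0.1438] F [-1.7296  1.8521  9.0609] T [0.3026 0.5899 0.0747] op 0.05000340035969088 q7 -0.0782360701565742
5 19.37 [0.4588 0.128  0.1438] F [-1.4182  2.1388  8.6422] T [0.343  0.5779 0.0299] op 0.0497670326425756 q7 -0.003946850977343759
end 19.57 [0.4587 0.128  0.1438] F [-1.6754  1.9978  9.1006] T [0.3954 0.5583 0.038 ] op 0.04963201458780784 q7 -0.004461704086570678
```

Run:
```python
from h import *
np.set_printoptions(precision=4,suppress=True)
def pr(n):
    s=bot.get_state();print(n,round(s["t"],2),s["ee_pos"],"F",s["contact_force"],"T",s["wrist_torque"],"op",s["opening"],"g",s["grip_force"]);return s
x,y=.4583,.1273
for z in (.152,.160,.175,.215):
    r=bot.servo_line([x,y,z],v=.03,until_force=16);s=pr(z)
    if r: print("resisted");break
bot.pause(.5);pr("end")
im,d=bot.capture("wrist");p,_=bot.capture("side");cv2.imwrite("pics/fin.png",np.vstack([im[100:400],cv2.resize(p[180:290,220:420],(640,300))])[:,:,::-1])
```

```text
0.152 20.01 [0.4581 0.1273 0.1518] F [-0.627   1.3477  2.618 ] T [ 0.2748  0.2623 -0.037 ] op 0.049751269722058206 g 30.000553478021175
0.16 20.43 [0.4581 0.1273 0.1601] F [-2.2015  1.9602  0.6288] T [ 0.2667  0.6277 -0.0506] op 0.04980090950585003 g 29.999571747612208
0.175 21.07 [0.4584 0.1273 0.1751] F [ 0.574   0.42   -0.4729] T [-0.0541  0.0502 -0.0095] op 0.04934942727151867 g 29.9993377039209
0.215 22.56 [0.4582 0.1273 0.2148] F [-0.1262  0.2637  0.4919] T [-0.1378  0.085  -0.0121] op 0.04973962224746468 g 29.999261393677443
end 23.06 [0.4583 0.1273 0.215 ] F [-0.4873  0.6947 -1.5036] T [-0.0604  0.0515 -0.0404] op 0.049777115177794394 g 29.99924208736047
```

View pics/fin.png

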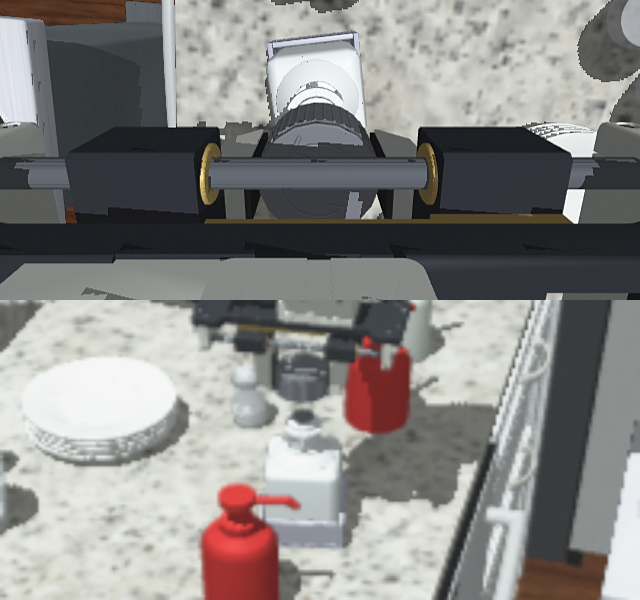

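The lower panel shows the cap at about (300,375), held upright between the fingers and clear of the open neck at (302,425), about 6 cm above where it sat. I'm handing in.

```bash
python3 -c "
from station import bot
print(bot.job_done())"
```

```text
the job is handed in; nothing more can be done
None
```

I pressed the dispenser's pump to its stop and let it back up, then unlocked the refill cap and lifted it about 6 cm clear; the gripper still holds it above the bottle, and the job was handed in at about 23 s with no verdict returned.

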